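Seat the matching keyed bracket in the drilling nest

TASK

Two mirror-image brackets lie on the worktable, each with an off-centre notch in one end of its foot; only the yellow one's notch suits the red key of the drilling nest. Take the yellow bracket by its upright rib, turn it so that its notch lies over the red key, and lower it (do not drop it) into the nest until its foot lies flat on the nest's floor, then let go. Leave the blue bracket where it is.

Things in the scene. Friction and masses are not known exactly. Their poses are not given: they have to be found in the camera images.
- bracket: Yellow bracket, loose, 0.2 kg, standing on its foot: 106 (x) x 80 (y) x 12 mm. On it an upright rib to grip: x -46 to +20 mm, 12 mm thick in y (centred on y = 0), top 57 mm above the underside. Notch through the foot, open at the +x end: x from 23 mm to the end at 53, y from +1 to +33 mm (from above, looking along +x, left of centre). Origin: centre of the underside, z up.
- bracket_notch (a point): Middle of the yellow bracket's notch: 38 mm along x, +17 mm along y, 6 mm up in the bracket's frame. Axes as the bracket's.
- nest: Drilling nest, fixed: base 150 (x) x 124 (y) mm, dark rim round a pocket 126 x 100 mm. Floor 8 mm, rim top 20 mm above the underside. Red key at the pocket's +x wall: x 33 to 63, y +11 to +23 mm, top at 25 mm. Origin: centre of the underside, z up. The yellow bracket fits with x and y axes along the nest's, 10 mm to spare all round; the other way round it stands on the key.
- mirror_bracket: Blue bracket, loose, to be left alone: mirror image of the yellow one (notch right of centre, y from -33 to -1 mm), same sizes. Origin: centre of its underside.

How it is judged:
By the outcome, as a careful person would: the job done as asked, in the order asked, and still so for the second after the job is handed in, with the robot touching nothing.
It also fails if it takes over 35 s, if anything falls off the work surface, if the arm or the gripper's body presses on something with over 40 N, if the wrist force passes 120 N, or if a joint passes its speed limit or range.

ROBOT

A 6-joint arm with a two-finger parallel gripper is mounted at the origin on a cart in front of the work surface, level with it; the furniture and walls round the work are solid. World frame = base frame: x ahead of the robot, y to its left, z up, the work surface at z = 0. Lengths are in m, angles in rad, forces in N, time in s.
With the tool pointing down it reaches from about 0.375 to 0.9 m from the base axis. Payload 3.1 kg.
Tool frame: the origin (TCP) lies on the front face of the gripper's body, between the roots of the fingers; the fingertips stand 73 mm ahead of it and the grasp point (between the pads) lies 54 mm ahead of it (manip.tips_ahead is the distance from the TCP to the fingertips, in m); z points along the fingers, y is the line along which they close (so a half turn about z gives the same grasp; the last joint's range is limited). The gripper opens to 85 mm and grips with 20 to 120 N. Pads are 22 mm wide; open, the fingers measure 114 mm over their backs; the gripper's body (76 mm by 85 mm) begins 54 mm behind the grasp point. The pads swing forward as they close: fully open they stand 13 mm farther back than shut.
Start: joints at [-1.292, 0.527, 1.433, -0, 1.181, -0.178], TCP at [0.276, -0.561, 0.304] pointing down, gripper open.
Joint ranges: [-3.08, 3.08], [-0.75, 2.2], [0.22, 2.44], [-1.43, 4.57], [0, 2.65], [-2.85, 2.85]. Speed limits (rad/s): [2.79, 2.79, 3.14, 3.14, 3.14, 3.14].

INTERFACE

Orientations are given as a unit quaternion [x, y, z, w].
In Python, from station import sense, eyes, workorder, manip gives the robot as it stands.
- The arm moves only by the shell command python3 -m inch 'ROWS' [OPENING] [FORCE]. ROWS is JSON, a list of rows, each an object of numbers: "dx", "dy", "dz": the shift along the tool's x, y, z in cm; "wx", "wy", "wz": the turn, a rotation vector about the tool's x, y, z in degrees. In form: [{"dx": .., "dy": .., "dz": .., "wx": .., "wy": .., "wz": ..}, ...]. A call has 1 to 10 rows; each row shifts and turns the commanded pose from where the row before left it, along the tool's axes as they then stand; what a row does not reach is not made up. A row lasts 1/8 s, in which the tool goes at most 62.5 mm and 10.7 degrees, less where a joint would pass 70% of its speed; a pose out of reach is approached as far as the arm can. A call with a gripper value outside its range is refused whole. OPENING is the opening, from 0 (shut) to 1 (fully open), set as the call begins (- or left out, the last holds). The fingers move at their own pace and stop on an object; FORCE is the grip in N (left out, the last holds). Time passes only in rows, so rows that do not move let the fingers close. It gives the time, the measured TCP pose, the force, the opening and the grip force at its end, in the units of the state.
- sense(): the state, without advancing time (a new reading comes with each control period).
- eyes.snapshot(name): name is "scene" or "side" or "wrist"; returns the picture (480x640x3 uint8, red, green, blue); there is no depth.
- eyes.camera_params(name): a dict with "fx", "fy", "cx", "cy" (pixels), "D" ([k1, k2, p1, p2, k3] as OpenCV has them; the pictures are not rectified), "rvec" (rotation vector, rad) and "tvec" (3), from world to camera coordinates, as OpenCV has them. Camera axes: x right, y down, z forward; pixel columns grow to the right and rows downward; lengths in m; the calibration is good to about 2 mm. A picture is of the moment at which its call begins: read the wrist's pose just before it. camera_params takes no time and is no camera call; for the wrist camera it gives the pose at the moment of the call.
- workorder.sign_off(): hands the job in; it is judged then, once.
The state is a dict: "t": time; "q": joint angles; "qd": joint speeds; "tau": joint torques, N m; "tcp_pos": TCP position; "tool_rot": TCP orientation; "force": force on the tool from outside, world axes, zero at the start; "ft_torque": the same for the moment, N m; "finger_gap": opening from 0.0 (shut) to 1.0 (fully open); "gripper_force": force on a finger pad.
Only numpy, scipy, OpenCV 4.12 (cv2) and the standard library are available. Lean on these libraries where they do the work, as an engineer would, in place of code of your own. Each camera call takes 0.05 s, during which the arm holds its last target. There are 200 camera calls.

## Working session

There is one attempt and no reset: what is moved stays moved. The work goes in short steps, Python scripts to look and compute and a shell command to move; the robot and the scene stay as the last step left them, time stands still between calls to the robot, and variables do not carry over. Pictures are saved under pics/ and viewed, at most 10 in all, crops included, and the job is handed in when it is done.

```bash
mkdir -p pics; cat > h.py <<'E'
from station import sense, eyes, workorder, manip
import cv2, numpy as np
from scipy.spatial.transform import Rotation as R
def snap(n,f):
    p=eyes.camera_params(n); im=eyes.snapshot(n); cv2.imwrite(f'pics/{f}.png',im[:,:,::-1]); return im,p
def K(p): return np.array([[p['fx'],0,p['cx']],[0,p['fy'],p['cy']],[0,0,1.]]),np.array(p['D'],float)
def back(p,px,z):
    k,d=K(p); u=cv2.undistortPoints(np.array(px,float).reshape(-1,1,2),k,d)[:,0]
    Rm=cv2.Rodrigues(np.array(p['rvec'],float))[0]; t=np.array(p['tvec'],float).ravel()
    c=-Rm.T@t; r=np.c_[u,np.ones(len(u))]@Rm
    return c+r*((np.broadcast_to(z,len(u))-c[2])/r[:,2])[:,None]
def proj(p,X):
    k,d=K(p); return cv2.projectPoints(np.array(X,float).reshape(-1,1,3),np.array(p['rvec'],float),np.array(p['tvec'],float),k,d)[0][:,0]
E
python3 - <<'E'
from h import *
s=sense(); print(s['t'],s['tcp_pos'],s['tool_rot'],R.from_quat(s['tool_rot']).as_matrix().round(2))
for n in ['scene','side']: snap(n,n)
E
```

```text
0.0 [ 0.27554404 -0.5603531   0.30295116] [ 9.74023903e-01  2.26442652e-01 -6.41557957e-05 -1.07541585e-03] [[ 0.9   0.44 -0.  ]
 [ 0.44 -0.9   0.  ]
 [ 0.   -0.   -1.  ]]
```

View pics/scene.png

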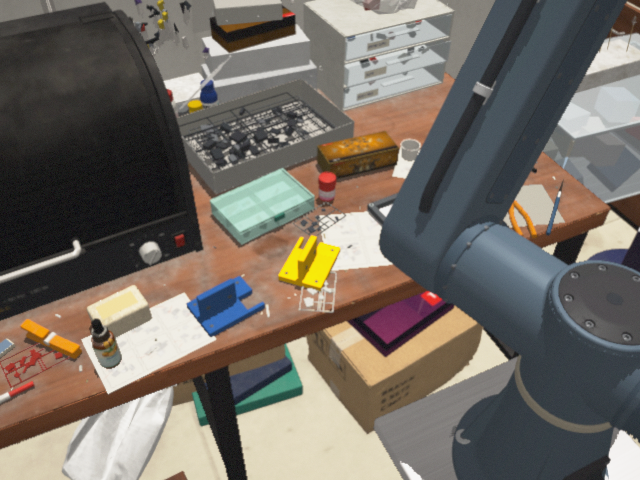

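View pics/side.png

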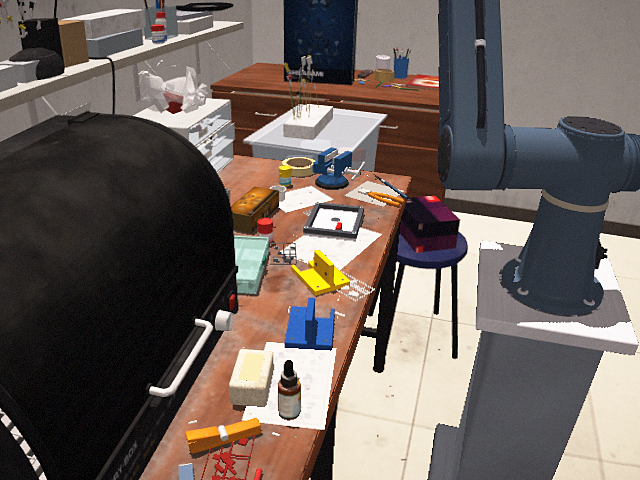

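The scene view shows the yellow bracket at about (312,262) and the blue one at (225,303). The arm hides the nest there. In the side view the nest is at about (335,220) with its red key at (339,226), and the yellow bracket is at (320,275). I'll enlarge these.

```bash
python3 - <<'E'
from h import *
a=cv2.imread('pics/scene.png')[225:300,270:350]; b=cv2.imread('pics/side.png')[195:300,280:380]
A=cv2.resize(a,None,fx=5,fy=5,interpolation=2);B=cv2.resize(b,None,fx=4,fy=4,interpolation=2)
h=max(A.shape[0],B.shape[0]);f=lambda i:cv2.copyMakeBorder(i,0,h-i.shape[0],0,0,0)
cv2.imwrite('pics/crop.png',np.hstack([f(A),f(B)]))
p=eyes.camera_params('side')
print(back(p,[[335,220],[339,224],[320,285]],[.02,.025,.012]).round(3)); print(back(eyes.camera_params('scene'),[[310,270]],.012).round(3))
E
```

```text
[[ 0.494 -0.104  0.02 ]
 [ 0.478 -0.077  0.025]
 [ 0.455  0.163  0.012]]
[[0.443 0.127 0.012]]
```

View pics/crop.png

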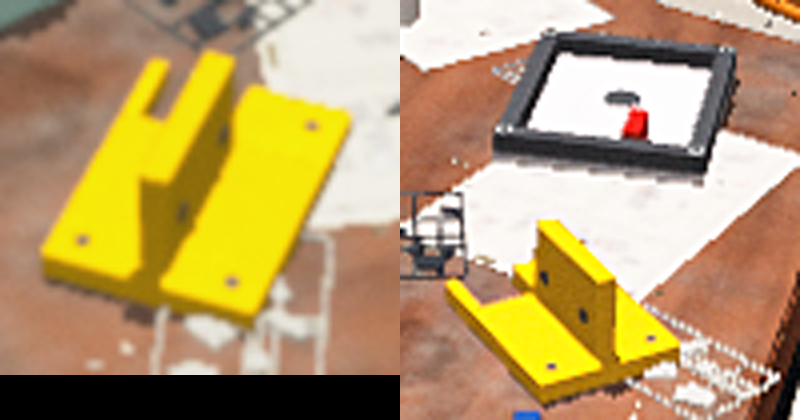

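The crops show clear corners. In the scene crop the yellow notch points up and left. In the side crop the key is at the near wall, right of centre. Next I'll fit the poses.

```bash
cat > fit.py <<'E'
from h import *
from scipy.optimize import least_squares
def fit(obs,x0):  # obs: (params, px, X_local mm)
    def f(v):
        c,s=np.cos(v[2]),np.sin(v[2]); r=[]
        for p,px,X in obs:
            X=np.array(X)/1000.; W=np.c_[X[:,0]*c-X[:,1]*s+v[0],X[:,0]*s+X[:,1]*c+v[1],X[:,2]]
            r.append((proj(p,W)-px).ravel())
        return np.concatenate(r)
    o=least_squares(f,x0,loss='soft_l1'); return o.x,f(o.x)
E
python3 - <<'E'
from fit import *
a=eyes.camera_params('scene');b=eyes.camera_params('side')
Y=[(a,[[340,247.4],[321,288],[278.4,276.6],[299,260.5],[303,261.5],[311.5,235],[317,236]],[[53,-40,12],[-53,-40,12],[-53,40,12],[-46,6,57],[-46,-6,57],[20,6,57],[20,-6,57]]),
 (b,[[292.5,265],[315.7,292],[349.5,282.5],[314.7,250.5],[319.5,250.5],[333.5,265.5]],[[53,40,12],[-53,40,12],[-53,-40,12],[20,6,57],[20,-6,57],[-46,-6,57]])]
N=[(b,[[356.5,234],[363.7,207],[316.7,203.5],[304.2,228]],[[75,62,20],[-75,62,20],[-75,-62,20],[75,-62,20]])]
for n,o,x in(('Y',Y,[.45,.14,0.]),('N',N,[.49,-.1,1.5])):
  for w in (0,1.6,-1.6,3.1):
    v,r=fit(o,[x[0],x[1],w]); print(n,v[:2].round(4),np.degrees(v[2]).round(1),np.abs(r).max().round(1),(r@r).round(0))
E
```

```text
Y [0.4637 0.1189] -45.3 3.4 52.0
Y [0.4637 0.1189] -45.3 3.4 52.0
Y [0.4637 0.1189] -45.3 3.4 52.0
Y [0.4637 0.1189] 314.7 3.4 52.0
N [ 0.4968 -0.1189] 95.0 1.7 5.0
N [ 0.4968 -0.1189] 95.0 1.7 5.0
N [ 0.4968 -0.1189] -265.0 1.7 5.0
N [ 0.4968 -0.1189] 95.0 1.7 5.0
```

```bash
python3 -m inch '[{"dx":3.88,"dy":-4.45},{"dx":3.88,"dy":-4.45},{"dx":3.88,"dy":-4.45},{"dx":3.88,"dy":-4.45},{"dx":3.88,"dy":-4.45},{"dx":3.88,"dy":-4.45},{"dx":3.88,"dy":-4.45},{"dx":3.88,"dy":-4.45},{"dx":3.88,"dy":-4.45},{"dx":3.88,"dy":-4.45}]' 1
python3 -m inch '[{"dx":3.9,"dy":-4.45},{"dx":3.9,"dy":-4.45},{"wz":10.2},{"wz":10.2},{"wz":10.2},{"wz":10.2},{"wz":10.2},{"wz":10.2},{"wz":10.2},{}]'
python3 - <<'E'
from h import *
s=sense(); print(s['t'],s['tcp_pos'],s['q'].round(2) if hasattr(s['q'],'round') else s['q'],R.from_quat(s['tool_rot']).as_matrix().round(3))
im,p=snap('wrist','w1'); np.save('w1.npy',p,allow_pickle=True)
im,p=snap('scene','s2')
E
```

```text
0.1 [ 0.27554952 -0.5604139   0.3030251 ] [-1.29  0.53  1.43 -0.    1.18 -0.18] [[ 0.897  0.441 -0.001]
 [ 0.441 -0.897  0.002]
 [ 0.    -0.002 -1.   ]]invalid input at $[0]: expected keys dx, dy, dz, wx, wy, wz
invalid input at $[0]: expected keys dx, dy, dz, wx, wy, wz
```

View pics/w1.png

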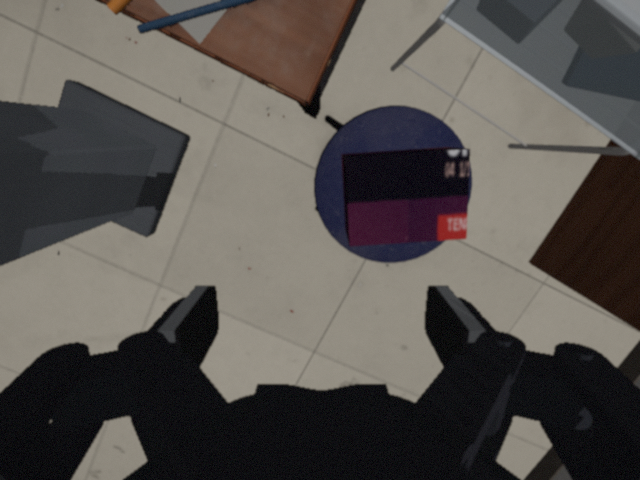

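The moves were refused because each row needs all six keys, so the arm has not moved. The wrist view shows only the floor and stool, with the fingers at the bottom of the picture.

```bash
python3 -m inch '[{"dx":3.88,"dy":-4.45,"dz":0,"wx":0,"wy":0,"wz":0},{"dx":3.88,"dy":-4.45,"dz":0,"wx":0,"wy":0,"wz":0},{"dx":3.88,"dy":-4.45,"dz":0,"wx":0,"wy":0,"wz":0},{"dx":3.88,"dy":-4.45,"dz":0,"wx":0,"wy":0,"wz":0},{"dx":3.88,"dy":-4.45,"dz":0,"wx":0,"wy":0,"wz":0},{"dx":3.88,"dy":-4.45,"dz":0,"wx":0,"wy":0,"wz":0},{"dx":3.88,"dy":-4.45,"dz":0,"wx":0,"wy":0,"wz":0},{"dx":3.88,"dy":-4.45,"dz":0,"wx":0,"wy":0,"wz":0},{"dx":3.88,"dy":-4.45,"dz":0,"wx":0,"wy":0,"wz":0},{"dx":3.88,"dy":-4.45,"dz":0,"wx":0,"wy":0,"wz":0}]' 1 &&
python3 -m inch '[{"dx":3.9,"dy":-4.45,"dz":0,"wx":0,"wy":0,"wz":0},{"dx":3.9,"dy":-4.45,"dz":0,"wx":0,"wy":0,"wz":0},{"dx":0,"dy":0,"dz":0,"wx":0,"wy":0,"wz":10.2},{"dx":0,"dy":0,"dz":0,"wx":0,"wy":0,"wz":10.2},{"dx":0,"dy":0,"dz":0,"wx":0,"wy":0,"wz":10.2},{"dx":0,"dy":0,"dz":0,"wx":0,"wy":0,"wz":10.2},{"dx":0,"dy":0,"dz":0,"wx":0,"wy":0,"wz":10.2},{"dx":0,"dy":0,"dz":0,"wx":0,"wy":0,"wz":10.2},{"dx":0,"dy":0,"dz":0,"wx":0,"wy":0,"wz":10.2},{"dx":0,"dy":0,"dz":0,"wx":0,"wy":0,"wz":0}]'
python3 - <<'E'
from h import *
s=sense(); print(s['t'],s['tcp_pos'],s['q'].round(2),R.from_quat(s['tool_rot']).as_matrix().round(3))
im,p=snap('wrist','w2'); np.save('w2.npy',p,allow_pickle=True)
E
```

```text
t: 1.45
tcp_pos: [0.428, 0.0115, 0.3041]
tool_rot: [0.974, 0.226, 0.0, 0.0]
force: [1.5, -0.6, 0.5]
finger_gap: 1.001
gripper_force: 0.0
t: 2.7
tcp_pos: [0.4583, 0.1239, 0.3039]
tool_rot: [0.924, -0.384, -0.0, 0.0]
force: [0.7, 0.7, 0.3]
finger_gap: 1.004
gripper_force: 0.0
2.7 [0.45828313 0.12390937 0.30386331] [0.03 0.33 1.8  0.   1.02 2.39] [[ 0.706 -0.708 -0.   ]
 [-0.708 -0.706  0.   ]
 [-0.     0.    -1.   ]]
```

View pics/w2.png

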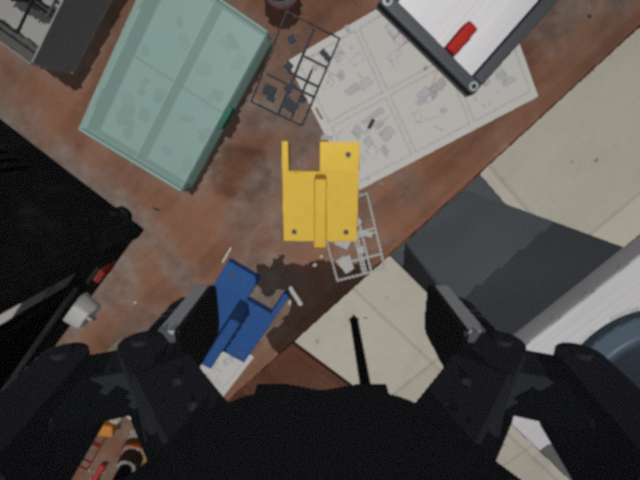

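The bracket is upright in the picture: foot corners near (281,142), (360,142), (357,241) and (284,241), and rib end at (320,246). The nest's +x wall runs from (382,3) to (472,90), with the key at (460,38).

```bash
python3 - <<'E'
from fit import *
p=np.load('w2.npy',allow_pickle=True).item(); b=eyes.camera_params('side')
im=cv2.imread('pics/w2.png'); h=cv2.cvtColor(im,cv2.COLOR_BGR2HSV)
m=cv2.inRange(h,(20,120,60),(35,255,255))[120:260,260:380]
ys,xs=np.nonzero(m); print(xs.min()+260,xs.max()+260,ys.min()+120,ys.max()+120)
for y in (145,155,180,200,220,238,243): r=np.nonzero(m[y-120])[0]+260; print(y,r.min() if len(r) else 0,r.max() if len(r) else 0)
Y=[(p,[[281,142],[360,142],[357,241],[284,241],[314,247],[327,247]],[[53,40,12],[53,-40,12],[-53,-40,12],[-53,40,12],[-46,6,57],[-46,-6,57]])]
v,r=fit(Y,[.46,.12,-.8]); print(v[:2],np.degrees(v[2]),r.round(1))
N=[(b,[[356.5,234],[363.7,207],[316.7,203.5],[304.2,228]],[[75,62,20],[-75,62,20],[-75,-62,20],[75,-62,20]]),(p,[[472,90]],[[75,62,20]])]
v,r=fit(N,[.49,-.12,1.6]); print(v[:2],np.degrees(v[2]),r.round(1))
E
```

```text
281 358 141 247
145 282 358
155 281 358
180 282 357
200 282 357
220 283 356
238 284 355
243 314 325
[0.46662598 0.11755442] -45.08457239492991 [-0.2 -1.5  0.2 -1.5  0.4  0.2 -0.3  0.2  0.2  0.9 -0.3  0.9]
[ 0.50057397 -0.12560255] 94.04242959582542 [-1.1 -1.1  0.5 -1.4 -0.7 -3.1 -1.8 -1.3  0.4  1.7]
```

```bash
python3 -m inch '[{"dx":0.15,"dy":-0.2,"dz":3.5,"wx":0,"wy":0,"wz":0},{"dx":0,"dy":0,"dz":4.5,"wx":0,"wy":0,"wz":0},{"dx":0,"dy":0,"dz":4.5,"wx":0,"wy":0,"wz":0},{"dx":0,"dy":0,"dz":3.5,"wx":0,"wy":0,"wz":0},{"dx":0,"dy":0,"dz":2,"wx":0,"wy":0,"wz":0},{"dx":0,"dy":0,"dz":1.5,"wx":0,"wy":0,"wz":0},{"dx":0,"dy":0,"dz":1.3,"wx":0,"wy":0,"wz":0},{"dx":0,"dy":0,"dz":0,"wx":0,"wy":0,"wz":0},{"dx":0,"dy":0,"dz":0,"wx":0,"wy":0,"wz":0}]' &&
python3 -m inch '[{"dx":0,"dy":0,"dz":0,"wx":0,"wy":0,"wz":0},{"dx":0,"dy":0,"dz":0,"wx":0,"wy":0,"wz":0},{"dx":0,"dy":0,"dz":0,"wx":0,"wy":0,"wz":0},{"dx":0,"dy":0,"dz":0,"wx":0,"wy":0,"wz":0},{"dx":0,"dy":0,"dz":0,"wx":0,"wy":0,"wz":0},{"dx":0,"dy":0,"dz":0,"wx":0,"wy":0,"wz":0},{"dx":0,"dy":0,"dz":0,"wx":0,"wy":0,"wz":0},{"dx":0,"dy":0,"dz":0,"wx":0,"wy":0,"wz":0}]' 0 60
```

```text
t: 3.88
tcp_pos: [0.4612, 0.1243, 0.0964]
tool_rot: [0.923, -0.384, 0.0, -0.0]
force: [-1.1, 0.0, -0.1]
finger_gap: 1.002
gripper_force: 0.0
t: 4.88
tcp_pos: [0.461, 0.1243, 0.0962]
tool_rot: [0.923, -0.385, 0.0, -0.0]
force: [-0.3, -0.4, 6.0]
finger_gap: 0.134
gripper_force: 59.4
```

The grip is good: a 0.134 gap is about 11.4 mm, against the 12 mm rib. I'll lift and shift to a spot where the wrist camera can see the nest.

```bash
python3 -m inch '[{"dx":0,"dy":0,"dz":-1.5,"wx":0,"wy":0,"wz":0},{"dx":0,"dy":0,"dz":-3.5,"wx":0,"wy":0,"wz":0},{"dx":0,"dy":0,"dz":-5,"wx":0,"wy":0,"wz":0},{"dx":0,"dy":0,"dz":-5,"wx":0,"wy":0,"wz":0},{"dx":0,"dy":0,"dz":-4,"wx":0,"wy":0,"wz":0},{"dx":2,"dy":4,"dz":-1.8,"wx":0,"wy":0,"wz":0},{"dx":2,"dy":5,"dz":0,"wx":0,"wy":0,"wz":0},{"dx":2,"dy":4,"dz":0,"wx":0,"wy":0,"wz":0},{"dx":0,"dy":2,"dz":0,"wx":0,"wy":0,"wz":0},{"dx":0,"dy":0,"dz":0,"wx":0,"wy":0,"wz":0}]'
python3 - <<'E'
from h import *
s=sense(); print(s['t'],s['tcp_pos'],s['q'].round(2))
im,p=snap('wrist','w3'); np.save('w3.npy',p,allow_pickle=True)
E
```

```text
t: 6.12
tcp_pos: [0.3949, -0.0244, 0.3039]
tool_rot: [0.923, -0.386, -0.001, 0.0]
force: [-0.1, 0.5, -3.2]
finger_gap: 0.127
gripper_force: 59.4
6.125 [ 0.39493923 -0.02440127  0.30391197] [-0.35  0.22  1.97  0.    0.95  2.02]
```

View pics/w3.png

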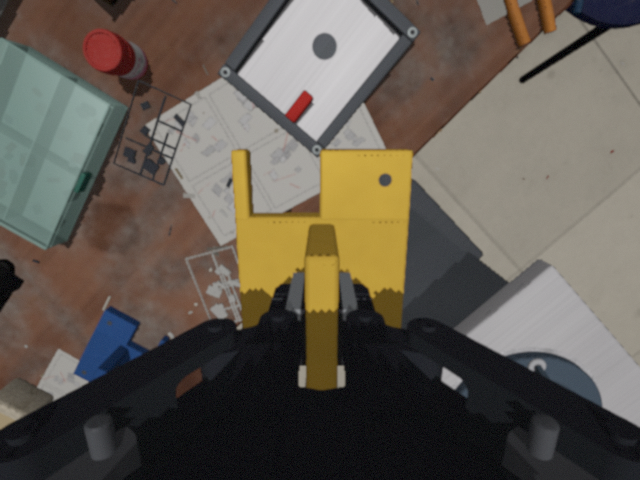

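The nest is clear: rim-corner screws at (318,149), (225,72) and (412,32), hole at (324,46), key at (300,105). The held bracket's foot corners are at (232,150) and (412,150), and the notch corners are near (250,214) and (321,214).

```bash
python3 - <<'E'
from fit import *
p=np.load('w3.npy',allow_pickle=True).item()
v,r=fit([(p,[[318,149],[225,72],[412,32]],[[69,56,20],[69,-56,20],[-69,56,20]])],[.5,-.12,1.6]); print('N',v[:2],np.degrees(v[2]),r.round(1))
c,s=np.cos(v[2]),np.sin(v[2]); print(proj(p,[[v[0],v[1],.008],[v[0]+.048*c-.017*s,v[1]+.048*s+.017*c,.025]]))
z=207.7
w,r=fit([(p,[[232,150],[412,150],[250,214],[321,214],[321,150]],[[53,40,12+z],[53,-40,12+z],[23,33,12+z],[23,1,12+z],[53,1,12+z]])],[.4,-.03,-.8]); print('B',w[:2],np.degrees(w[2]),r.round(1))
st=sense(); M=R.from_quat(st['tool_rot']).as_matrix(); t=st['tcp_pos'][:2]
print('yaw',np.degrees(np.arctan2(M[1,0],M[0,0])))
a=v[2]-w[2]; o=t-w[:2]; Rm=np.array([[np.cos(a),-np.sin(a)],[np.sin(a),np.cos(a)]])
tgt=v[:2]+Rm@o; d=tgt-t; print('turn',np.degrees(a),'tgt',tgt,'tool dx dy cm',100*np.r_[d,0]@M, 'off',o)
E
```

```text
N [ 0.49816483 -0.12355323] 94.99900895806388 [-1.   0.6  0.2  0.1  0.5 -0.6]
[[317.78667225  54.59545217]
 [299.2505405  105.41951778]]
B [ 0.4008752  -0.03044722] -45.66017535972559 [-1.5 -1.2  4.2 -0.2  0.   2.9 -0.3  3.2  0.1 -0.9]
yaw -45.32393281122023
turn 140.65918431778948 tgt [ 0.49793544 -0.13169711] tool dx dy cm [ 1.48328182e+01  3.15532472e-01 -1.05166186e-02] off [-0.00498526  0.00644381]
```

```bash
python3 -m inch '[{"dx":3.7,"dy":0.1,"dz":0,"wx":0,"wy":0,"wz":0},{"dx":3.7,"dy":0.1,"dz":0,"wx":0,"wy":0,"wz":0},{"dx":3.7,"dy":0.1,"dz":0,"wx":0,"wy":0,"wz":0},{"dx":3.7,"dy":0,"dz":0,"wx":0,"wy":0,"wz":0},{"dx":0,"dy":0,"dz":0,"wx":0,"wy":0,"wz":-7},{"dx":0,"dy":0,"dz":0,"wx":0,"wy":0,"wz":-9.5},{"dx":0,"dy":0,"dz":0,"wx":0,"wy":0,"wz":-9.5},{"dx":0,"dy":0,"dz":0,"wx":0,"wy":0,"wz":-9.5},{"dx":0,"dy":0,"dz":0,"wx":0,"wy":0,"wz":-9.5},{"dx":0,"dy":0,"dz":0,"wx":0,"wy":0,"wz":-9.5}]' &&
python3 -m inch '[{"dx":0,"dy":0,"dz":0,"wx":0,"wy":0,"wz":-9.5},{"dx":0,"dy":0,"dz":0,"wx":0,"wy":0,"wz":-9.5},{"dx":0,"dy":0,"dz":0,"wx":0,"wy":0,"wz":-9.5},{"dx":0,"dy":0,"dz":0,"wx":0,"wy":0,"wz":-9.5},{"dx":0,"dy":0,"dz":0,"wx":0,"wy":0,"wz":-9.5},{"dx":0,"dy":0,"dz":0,"wx":0,"wy":0,"wz":-9.5},{"dx":0,"dy":0,"dz":0,"wx":0,"wy":0,"wz":-9.5},{"dx":0,"dy":0,"dz":0,"wx":0,"wy":0,"wz":-9.5},{"dx":0,"dy":0,"dz":0,"wx":0,"wy":0,"wz":-9.7},{"dx":0,"dy":0,"dz":0,"wx":0,"wy":0,"wz":0}]'
python3 - <<'E'
from h import *
s=sense();M=R.from_quat(s['tool_rot']).as_matrix(); print(s['tcp_pos'],np.degrees(np.arctan2(M[1,0],M[0,0])),s['q'].round(2), np.r_[.4979-s['tcp_pos'][0],-.1317-s['tcp_pos'][1],0]@M*100,M[:,2])
E
```

```text
t: 7.42
tcp_pos: [0.4992, -0.1299, 0.3036]
tool_rot: [0.996, 0.084, -0.0, -0.0]
force: [0.1, -0.0, -2.3]
finger_gap: 0.131
gripper_force: 59.4
t: 8.68
tcp_pos: [0.4992, -0.1301, 0.3037]
tool_rot: [0.676, 0.737, 0.0, -0.0]
force: [0.1, -0.2, -3.8]
finger_gap: 0.131
gripper_force: 59.4
[ 0.49915225 -0.13012927  0.30369338] 94.94862935151171 [-0.47  0.38  1.7   0.    1.06 -0.56] [-1.45685498e-01 -1.38307674e-01 -3.58303304e-05] [-3.30401861e-04  4.91521503e-04 -9.99999825e-01]
```

```bash
python3 -m inch '[{"dx":-0.15,"dy":-0.15,"dz":2,"wx":0,"wy":0,"wz":0},{"dx":0,"dy":0,"dz":4,"wx":0,"wy":0,"wz":0},{"dx":0,"dy":0,"dz":4,"wx":0,"wy":0,"wz":0},{"dx":0,"dy":0,"dz":3.5,"wx":0,"wy":0,"wz":0},{"dx":0,"dy":0,"dz":2,"wx":0,"wy":0,"wz":0},{"dx":0,"dy":0,"dz":0.9,"wx":0,"wy":0,"wz":0},{"dx":0,"dy":0,"dz":0,"wx":0,"wy":0,"wz":0}]'
python3 - <<'E'
from h import *
im,p=snap('wrist','w4'); np.save('w4.npy',p,allow_pickle=True)
b,q=snap('side','side4'); c,q2=snap('scene','sc4')
def cr(i,x,y,w,h): return cv2.resize(i[y:y+h,x:x+w,::-1],(400,300),interpolation=2)
cv2.imwrite('pics/c4.png',np.vstack([cv2.resize(im[:,:,::-1],(400,300)).repeat(1,1),]) if 0 else np.hstack([np.vstack([cr(im,0,0,640,480),cr(im,160,60,320,240)]),np.vstack([cr(b,270,160,133,100),cr(c,320,160,160,120)])]))
E
```

```text
t: 9.55
tcp_pos: [0.4977, -0.1326, 0.1396]
tool_rot: [0.676, 0.737, -0.0, -0.0]
force: [0.1, 0.2, -3.8]
finger_gap: 0.132
gripper_force: 59.3
```

View pics/c4.png

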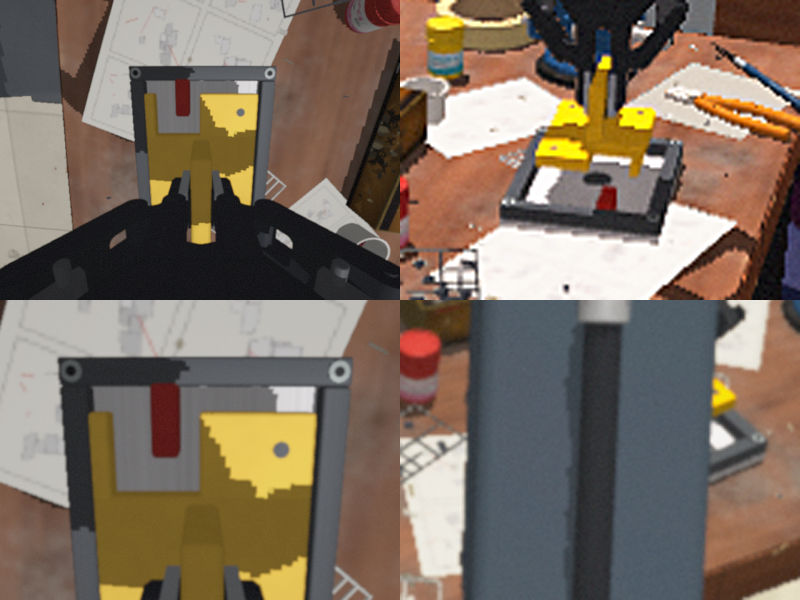

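The wrist view (top left and bottom left) shows the notch over the red key: the key lies between the notch sides, and the foot is inside the pocket outline. I'll check the offset numerically.

```bash
python3 - <<'E'
from fit import *
p=np.load('w4.npy',allow_pickle=True).item()
v,r=fit([(p,[[432,116.8],[216,116.8]],[[69,-56,20],[69,56,20]])],[.5,-.12,1.6]); print('N',v[:2],np.degrees(v[2]),r.round(1))
z=43.4
w,s=fit([(p,[[232,149.6],[413.6,149.6],[250.4,213.6],[320,213.6],[320,149.6]],[[53,40,12+z],[53,-40,12+z],[23,33,12+z],[23,1,12+z],[53,1,12+z]])],[.5,-.12,1.6]); print('B',w[:2],np.degrees(w[2]),s.round(1))
M=R.from_quat(sense()['tool_rot']).as_matrix(); print(np.r_[v[:2]-w[:2],0]@M*1000)
E
```

```text
N [ 0.49870888 -0.12364974] 94.96723337329232 [-0.2 -0.   0.2 -0. ]
B [ 0.49770631 -0.12299274] 94.76035132621135 [-2.  -1.   1.9 -0.3 -0.8  3.   0.2  3.3  0.4 -0.8]
[-0.74116239  0.94205413  0.00267051]
```

The bracket is within 1 mm of centre, so I'll lower it.

```bash
python3 -m inch '[{"dx":0,"dy":0,"dz":1,"wx":0,"wy":0,"wz":0},{"dx":0,"dy":0,"dz":1,"wx":0,"wy":0,"wz":0},{"dx":0,"dy":0,"dz":0.7,"wx":0,"wy":0,"wz":0},{"dx":0,"dy":0,"dz":0.4,"wx":0,"wy":0,"wz":0},{"dx":0,"dy":0,"dz":0.2,"wx":0,"wy":0,"wz":0},{"dx":0,"dy":0,"dz":0.1,"wx":0,"wy":0,"wz":0},{"dx":0,"dy":0,"dz":0,"wx":0,"wy":0,"wz":0}]'
```

```text
t: 10.58
tcp_pos: [0.4974, -0.1328, 0.106]
tool_rot: [0.676, 0.737, 0.0, 0.0]
force: [-0.1, 0.3, -3.3]
finger_gap: 0.128
gripper_force: 59.5
```

```bash
python3 -m inch '[{"dx":0,"dy":0,"dz":0.1,"wx":0,"wy":0,"wz":0},{"dx":0,"dy":0,"dz":0.05,"wx":0,"wy":0,"wz":0},{"dx":0,"dy":0,"dz":0,"wx":0,"wy":0,"wz":0}]'; python3 -m inch '[{"dx":0,"dy":0,"dz":0.05,"wx":0,"wy":0,"wz":0},{"dx":0,"dy":0,"dz":0,"wx":0,"wy":0,"wz":0}]'
```

```text
t: 10.95
tcp_pos: [0.4974, -0.1328, 0.1044]
tool_rot: [0.676, 0.737, 0.0, 0.0]
force: [0.5, 0.1, -3.2]
finger_gap: 0.135
gripper_force: 59.5
t: 11.2
tcp_pos: [0.4974, -0.1328, 0.1042]
tool_rot: [0.676, 0.737, 0.0, 0.0]
force: [-0.7, 0.3, 0.4]
finger_gap: 0.129
gripper_force: 60.0
```

Contact has begun: the wrist force rose from -3.2 to 0.4 N at the expected height. I'll press down slightly, release and retreat.

```bash
python3 -m inch '[{"dx":0,"dy":0,"dz":0.04,"wx":0,"wy":0,"wz":0},{"dx":0,"dy":0,"dz":0,"wx":0,"wy":0,"wz":0}]' && python3 -m inch '[{"dx":0,"dy":0,"dz":0,"wx":0,"wy":0,"wz":0},{"dx":0,"dy":0,"dz":0,"wx":0,"wy":0,"wz":0},{"dx":0,"dy":0,"dz":0,"wx":0,"wy":0,"wz":0},{"dx":0,"dy":0,"dz":0,"wx":0,"wy":0,"wz":0},{"dx":0,"dy":0,"dz":0,"wx":0,"wy":0,"wz":0},{"dx":0,"dy":0,"dz":0,"wx":0,"wy":0,"wz":0}]' 1 && python3 -m inch '[{"dx":0,"dy":0,"dz":-1,"wx":0,"wy":0,"wz":0},{"dx":0,"dy":0,"dz":-3,"wx":0,"wy":0,"wz":0},{"dx":0,"dy":0,"dz":-4,"wx":0,"wy":0,"wz":0},{"dx":0,"dy":0,"dz":-4,"wx":0,"wy":0,"wz":0},{"dx":0,"dy":0,"dz":-2,"wx":0,"wy":0,"wz":0},{"dx":0,"dy":0,"dz":0,"wx":0,"wy":0,"wz":0},{"dx":0,"dy":0,"dz":0,"wx":0,"wy":0,"wz":0}]'
python3 - <<'E'
from h import *
im,p=snap('wrist','w5'); b,q=snap('side','side5')
def cr(i,x,y,w,h): return cv2.resize(i[y:y+h,x:x+w,::-1],(400,300),interpolation=2)
cv2.imwrite('pics/c5.png',np.hstack([cr(im,160,60,320,240),cr(b,270,160,133,100)]))
E
```

```text
t: 11.45
tcp_pos: [0.4974, -0.1328, 0.1042]
tool_rot: [0.676, 0.737, 0.0, 0.0]
force: [-0.8, 0.4, 4.9]
finger_gap: 0.13
gripper_force: 60.7
t: 12.2
tcp_pos: [0.4973, -0.1328, 0.1035]
tool_rot: [0.676, 0.737, -0.0, -0.0]
force: [-0.5, -0.2, -0.3]
finger_gap: 0.997
gripper_force: 0.0
t: 13.08
tcp_pos: [0.4968, -0.1325, 0.243]
tool_rot: [0.676, 0.737, -0.0, -0.001]
force: [-0.3, 1.4, 0.2]
finger_gap: 1.0
gripper_force: 0.0
```

View pics/c5.png

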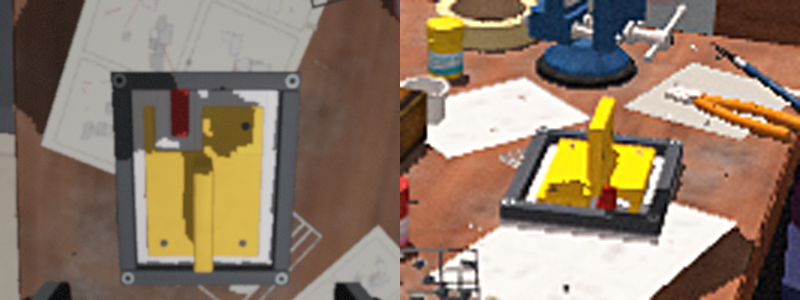

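The bracket lies flat in the nest with even gaps all round. The key (crop at about (180,110)) is inside the notch, and the gripper is clear.

```bash
python3 -c "
from station import workorder; print(workorder.sign_off())"
```

```text
the job is handed in; nothing more can be done
None
```

The yellow bracket lies flat in the nest with its notch over the red key and the gripper clear; I never moved the blue bracket, and the job was handed in at about 13 s.

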